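# Take the wall meter down from its keyhole studs

### The job

Take the meter down for service: draw the locking bolt on the stand fully back, slide the hanging meter up until its stud heads stand in the wide ends of its keyholes, and take it off the studs towards the front. Then set it down gently, upright on its underside, inside the shallow tray, let go, and leave the other things on the bench undisturbed.

Things in the scene. Friction and masses are not known exactly. Their poses are not given: they have to be found in the camera images.
- stand: Fixed stand: thin grey upright sheet, 195 mm wide, 110 mm high (120 mm from y = 62 to 130 mm, behind the bolt), on a dark foot 10 mm thick reaching 55 mm in front. Origin on the bench top below the sheet's front face, midway between the studs; z up, x backwards (the front looks along -x, towards the robot), y along the sheet. The hanging meter's underside is 50 mm above the bench.
- stud_a (a point): Centre of the front of the round head of the stud at the stand's y = +40 mm (x = -10, z = 92 mm). Axes as the stand's. Each stud sticks out to the front (-x): neck 6 mm thick and 6 mm long, then a head 14 mm across and 4 mm thick.
- stud_b (a point): The same point of the other stud, at the stand's y = -40 mm.
- bolt (a joint): Locking bolt, a flat steel bar sliding along the stand's +y, away from the meter: 0 locked, 0.035 m fully back. It stays where it is left (friction about 1.5 N). At 0 its tip lies 18 mm over the top edge of the meter's +y ear, 2 mm above it, so the meter cannot be raised; clear from 0.020 m on. It may start up to 8 mm drawn.
- bolt_tab (a point): Centre of the black upright tab on the bolt, to take or push: 12 mm (stand x) by 14 mm (y), standing 36 mm out of the bar, its top 160 mm above the bench. It moves with the bolt; at joint 0 it is at stand x = -6, y = 80, z = 142 mm. The bar's top is 18 mm and the sheet's top 22 mm below this point: keep fingertips above the bar; 48 mm are free between tab and meter housing at joint 0.
- meter_centre (a point): Centre of the loose meter's grey housing, half-way up: 43 mm deep (x), 50 mm wide (y), 95 mm high (z), about 0.3 kg. Axes as the stand's while it hangs (dark display looks along -x); it may hang leaning forward by up to 0.1 rad. Take it across the 50 mm width by the upper half of the housing. Put down, it stands on its underside, 47.5 mm below this point.
- meter: The meter; origin at the middle of the lower rear edge, 25 mm behind (+x) and 47.5 mm below meter_centre, same axes. At the rear is an aluminium back plate, 4 mm thick, 112 mm wide, 62 mm high from the underside, with a keyhole in each ear.
- keyhole_a (a point): Centre of the wide end (20 mm across, eight-sided) of the keyhole in the meter's +y ear, on the plate's rear face, 40 mm beside the middle, 22 mm above the underside. The slot, 9 mm wide, runs up from it; hanging, the stud's neck is at the slot's top. Raised 20 mm (3 mm either way will do) the heads are centred in the wide ends and the meter comes off straight to the front, clear after 12 mm.
- keyhole_b (a point): The same point of the keyhole in the meter's -y ear.
- tray: Fixed shallow dark steel tray, 160 mm (x) by 220 mm (y), rim 20 mm high, walls 4 mm, floor 4 mm thick. Origin at the centre of its underside, on the bench; z up.
- motor: Bystander: stepper motor, 67 x 42 x 42 mm, on the bench; origin at the centre of its underside. Leave it alone.
- spool: Bystander: spool of solder, 55 mm across, 38 mm high; origin at the centre of its underside. Leave it alone.
- steel_cup: Bystander: turned steel cup, 48 mm across, 66 mm high; origin at the centre of its underside. Leave it alone.
Not all that is in view belongs to the job. Leave any blue look-alike of the meter alone.

How it is judged:
By the outcome, as a careful person would: the job done as asked, in the order asked, and still so for the second after the job is handed in, with the robot touching nothing.
It also fails if it takes over 59 s, if anything falls off the work surface, if the arm or the gripper's body presses on something with over 40 N, if the wrist force passes 120 N, or if a joint passes its speed limit or range.

### The arm

A 6-joint arm with a two-finger parallel gripper is mounted at the origin on a cart in front of the work surface, level with it; the furniture and walls round the work are solid. World frame = base frame: x ahead of the robot, y to its left, z up, the work surface at z = 0. Lengths are in m, angles in degrees, forces in N, time in s.
With the tool pointing down it reaches from about 0.25 to 0.725 m from the base axis. Payload 9.7 kg.
Tool frame: the origin (TCP) lies between the finger pads; the fingertips stand 19 mm ahead of it and the grasp point (between the pads) is the TCP; z points along the fingers, y is the line along which they close (so a half turn about z gives the same grasp; the last joint's range is limited). The gripper opens to 85 mm and grips with 20 to 120 N. Pads are 22 mm wide; open, the fingers measure 114 mm over their backs; the gripper's body (76 mm by 85 mm) begins 54 mm behind the grasp point. The pads swing forward as they close: fully open they stand 13 mm farther back than shut.
Start: joints at [66.52, 4.979, 10.078, 95.1, 0, 90], TCP at [0.219, 0.504, 0.223] pointing down, gripper open.
Joint ranges: [-179.16, 179.16], [-48.56, 103.87], [-65.8, 70.77], [-126.05, 130.52], [-82.76, 87.17], [-180, 180]. Speed limits (degrees/s): [127.2, 127.2, 147.25, 180, 180, 180].

### API

Orientations are given as [roll, pitch, yaw] about the fixed x, y, z axes, in that order (R = Rz(yaw) Ry(pitch) Rx(roll)).
In Python, from workcell import telemetry, camera, calibration, workorder gives the robot as it stands.
- The arm moves only by the tool play_rows, never from a script. Its argument "increments" is a list of rows, each a list of 3 entries, a list of its own where there are three numbers: the shift along the tool's x, y, z in mm, then the turn, a rotation vector about the tool's x, y, z in degrees, then the closure, from 0 (fully open) to 1 (shut). In form: [[[x, y, z], [ax, ay, az], jaw], ...]. A call has 1 to 20 rows; each row is the pose to reach, as a shift and turn from the pose commanded when the call began, along the tool's axes at that moment; what a row does not reach only later rows make up. A row lasts 1/10 s, in which the tool goes at most 50 mm and 8.59 degrees, less where a joint would pass 70% of its speed; a pose out of reach is approached as far as the arm can. A call with a gripper value outside its range is refused whole. The fingers move at their own pace and stop on an object; "grip_force" is the grip in N (left out, the last holds). Time passes only in rows, so rows that repeat a pose let the fingers close. It gives the time, the measured TCP pose, the force, the opening and the grip force at its end, in the units of the state.
- telemetry.get_obs(): the state, without advancing time (a new reading comes with each control period).
- camera(name): name is "scene" or "top" or "wrist"; returns (picture, depth): 400x640x3 uint8, red, green, blue; 400x640 float32, m along the optical axis (not along the pixel's ray), 0 where there is no reading.
- calibration(name): a dict with "vertical_fov" (degrees; the focal length in pixels is half the picture's height over the tangent of half this angle, whatever the lens; pixels are square), "cx", "cy" (the principal point, pixels), "k1" (the pictures are not rectified: a ray, as slopes to the right and down, at radius r is drawn at 1 + k1 r^2 times it, then the intrinsics apply), "rvec" (rotation vector, rad) and "tvec" (3), from world to camera coordinates, as OpenCV has them; the wrist camera has in their place "hand_eye" (4x4, takes a point from camera to tool coordinates, whose origin is the TCP and whose axes are the flange's). Camera axes: x right, y down, z forward; pixel columns grow to the right and rows downward; lengths in m; the calibration is good to about 2 mm. A picture is of the moment at which its call begins: read the wrist's pose just before it. calibration takes no time and is no camera call.
- workorder.job_done(): hands the job in; it is judged then, once.
The state is a dict: "time": time; "q": joint angles; "qd": joint speeds; "joint_efforts": joint torques, N m; "ee_pos": TCP position; "tcp_rot": TCP orientation; "wrist_force": force on the tool from outside, world axes, zero at the start; "torque": the same for the moment, N m; "opening": finger opening in m; "grasp_force": force on a finger pad.
Only numpy, scipy, OpenCV 4.12 (cv2) and the standard library are available. Lean on these libraries where they do the work, as an engineer would, in place of code of your own. Each camera call takes 0.05 s, during which the arm holds its last target. There are 200 camera calls.

## Working session

There is one attempt and no reset: what is moved stays moved. The work goes in short steps, Python scripts to look and compute and a tool call to move; the robot and the scene stay as the last step left them, time stands still between calls to the robot, and variables do not carry over. Pictures are saved under pics/ and viewed, at most 10 in all, crops included, and the job is handed in when it is done.

Besides the shell and the picture viewer there is one more tool, called after "Emit:" as name(argument=value, ...), one argument or row to a line, values as JSON. play_rows: Moves the arm, as the interface text tells. Its arguments: {"type":"object","properties":{"increments":{"type":"array"},"grip_force":{"type":"number"}},"required":["increments"]}

```bash
mkdir -p pics; ls; cat > h.py <<'E'
import numpy as np, cv2
from workcell import telemetry, camera, calibration, workorder
from scipy.spatial.transform import Rotation as R
def cam(name):
    o=telemetry.get_obs(); p,d=camera(name); c=calibration(name)
    if 'hand_eye' in c:
        T=np.eye(4); T[:3,:3]=R.from_euler('xyz',o['tcp_rot'],degrees=True).as_matrix(); T[:3,3]=o['ee_pos']
        T=T@np.array(c['hand_eye'])
    else:
        T=np.eye(4); r=cv2.Rodrigues(np.array(c['rvec'],float))[0]; T[:3,:3]=r.T; T[:3,3]=-r.T@np.array(c['tvec'],float).ravel()
    f=200/np.tan(np.radians(c['vertical_fov']/2))
    return p,d,dict(T=T,f=f,cx=c['cx'],cy=c['cy'],k=c['k1'])
def slopes(C,uv):
    uv=np.atleast_2d(np.asarray(uv,float)); xd=(uv-[C['cx'],C['cy']])/C['f']; x=xd.copy()
    for _ in range(30): x=xd/(1+C['k']*(x**2).sum(1,keepdims=True))
    return x
def ray(C,uv):
    s=slopes(C,uv); v=np.c_[s,np.ones(len(s))]@C['T'][:3,:3].T
    return C['T'][:3,3],v
def plane(C,uv,z):
    o,v=ray(C,uv); return o+v*((z-o[2])/v[:,2:])
def pts(C,uv,d):
    o,v=ray(C,uv); uv=np.atleast_2d(uv).astype(int); return o+v*d[uv[:,1],uv[:,0]][:,None]
def cloud(C,d):
    v,u=np.mgrid[0:400,0:640]; uv=np.c_[u.ravel(),v.ravel()]
    return pts(C,uv,d).reshape(400,640,3)
def proj(C,P):
    q=(np.atleast_2d(P)-C['T'][:3,3])@C['T'][:3,:3]; x=q[:,:2]/q[:,2:]
    return x*(1+C['k']*(x**2).sum(1,keepdims=True))*C['f']+[C['cx'],C['cy']]
def save(n,p): cv2.imwrite('pics/'+n+'.png',p[...,::-1])
E
python3 - <<'E'
from h import *
print(telemetry.get_obs())
for n in ('scene','top'):
    p,d,C=cam(n); save(n+'0',p); np.savez('pics/'+n+'0.npz',p=p,d=d); print(n,C,(d>0).mean())
E
```

```text
pics
{'time': 0.0, 'q': array([6.65210441e+01, 5.01229213e+00, 1.00332520e+01, 9.50992920e+01,
       1.49097738e-03, 8.99979300e+01]), 'qd': array([ 0.11157298, -0.00447488,  0.03446515, -0.05363693,  0.05421082,
       -0.04161573]), 'joint_efforts': array([ 1.08250009e-03, -5.20375657e+01,  4.64813590e+01,  1.57115911e-02,
        7.77516334e-05, -2.93967389e-05]), 'ee_pos': array([0.21902221, 0.50424213, 0.22216087]), 'tcp_rot': array([-1.79921668e+02, -1.49380596e-03,  1.56523112e+02]), 'wrist_force': array([ 0.60249519, -0.59324433, -1.01414747]), 'torque': array([-0.00481527,  0.07367906,  0.03942428]), 'grasp_force': 0.0, 'opening': 0.08565681091849127}
scene {'T': array([[ 0.86884133, -0.35184959,  0.34830534,  0.08074481],
       [-0.49507712, -0.61225001,  0.6164808 , -0.82251513],
       [-0.00365857, -0.708062  , -0.70614079,  1.05151052],
       [ 0.        ,  0.        ,  0.        ,  1.        ]]), 'f': np.float64(394.99213049725745), 'cx': 323.62186066738644, 'cy': 198.47923011103262, 'k': 0.01706104124876625} 0.99598046875
top {'T': array([[-0.00326773, -0.99648083,  0.08375726,  0.43443473],
       [-0.99988121,  0.00451752,  0.01473636, -0.00886028],
       [-0.01506287, -0.08369916, -0.99637722,  1.28462621],
       [ 0.        ,  0.        ,  0.        ,  1.        ]]), 'f': np.float64(421.11856069232397), 'cx': 313.78217633413215, 'cy': 195.30458722913954, 'k': -0.030524351987201923} 0.9959375
```

View pics/scene0.png

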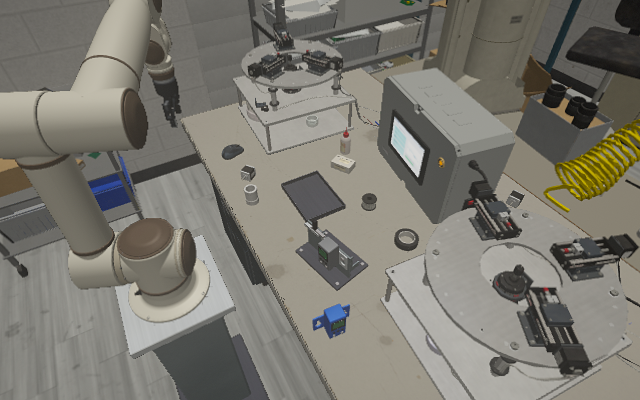

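View pics/top0.png

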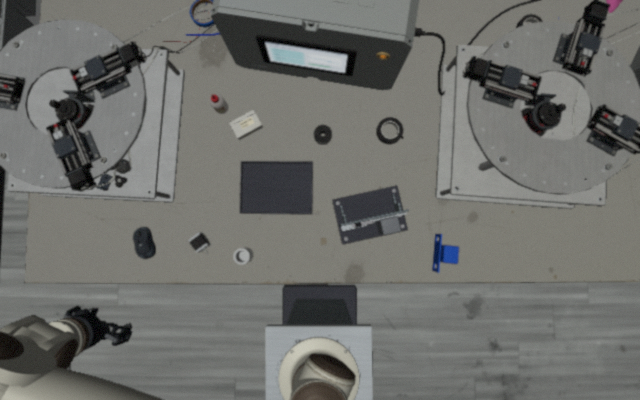

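Scene view: stand with grey meter at about (330,250), tray (313,193), blue look-alike (332,320), spool (369,202), cup (251,194), motor (247,172). Top view: stand (370,215) with the grey meter in front of its sheet at (390,226), tray (277,187), blue look-alike (447,253). The grey unit hanging on the stand fits. I'll confirm it in a crop and measure it from the depth.

```bash
python3 - <<'E'
from h import *
im=[]
for n,(u,v) in (('scene',(330,250)),('top',(370,215))):
    p,d,C=cam(n)
    w=55; c=cv2.resize(p[v-w:v+w,u-w:u+w],(400,400),interpolation=cv2.INTER_CUBIC); im.append(c)
    X=cloud(C,d)
    if n=='top':
        # stand: everything above foot
        sub=X[170:260,315:425].reshape(-1,3); col=p[170:260,315:425].reshape(-1,3)
        for lo,hi in ((.004,.02),(.085,.106),(.106,.116),(.116,.13),(.13,.15),(.15,.17)):
            m=(sub[:,2]>lo)&(sub[:,2]<hi); q=sub[m][:,:2].astype(np.float32)
            if m.sum()>4: print(lo,hi,m.sum(),cv2.minAreaRect(q),np.median(sub[m],0).round(3))
        tm=X[150:222,235:320].reshape(-1,3); q=tm[(tm[:,2]>.012)&(tm[:,2]<.03)]
        print('tray rim',len(q),cv2.minAreaRect(q[:,:2].astype(np.float32)))
        print('bench z',np.median(X[230:260,270:330,2]))
        for nm,(a,b) in dict(spool=(322,133),cup=(242,256),motor=(200,242),blue=(447,253)).items(): print(nm,X[b,a].round(3))
        print('tray z',X[187,277])
save('crop',np.hstack(im))
E
```

```text
0.004 0.02 3379 ((0.4838913083076477, -0.15969447791576385), (0.33282506465911865, 0.27041345834732056), 89.72058868408203) [ 0.496 -0.15   0.01 ]
0.085 0.106 36 ((0.4780067801475525, -0.1992984265089035), (0.05737176164984703, 0.09923499822616577), 38.84337615966797) [ 0.464 -0.175  0.097]
0.106 0.116 183 ((0.45250117778778076, -0.16328714787960052), (0.04320080950856209, 0.19472064077854156), 12.270844459533691) [ 0.472 -0.175  0.112]
0.116 0.13 163 ((0.4464612901210785, -0.1564255952835083), (0.050890326499938965, 0.1793472021818161), 11.042763710021973) [ 0.455 -0.116  0.122]
0.13 0.15 308 ((0.44241440296173096, -0.16440162062644958), (0.04589314013719559, 0.11904508620500565), 9.195638656616211) [ 0.448 -0.196  0.145]
0.15 0.17 32 ((0.4565536081790924, -0.15551365911960602), (0.10548093169927597, 0.028541358187794685), 85.21686553955078) [ 0.452 -0.112  0.159]
tray rim 392 ((0.5669073462486267, 0.12590783834457397), (0.2214423418045044, 0.15943516790866852), 89.5704116821289)
bench z 0.0012848627709920457
spool [ 0.736 -0.016  0.003]
cup [0.36  0.225 0.018]
motor [0.402 0.346 0.044]
blue [ 0.371 -0.362  0.101]
tray z [0.56841817 0.12293158 0.001092  ]
```

View pics/crop.png

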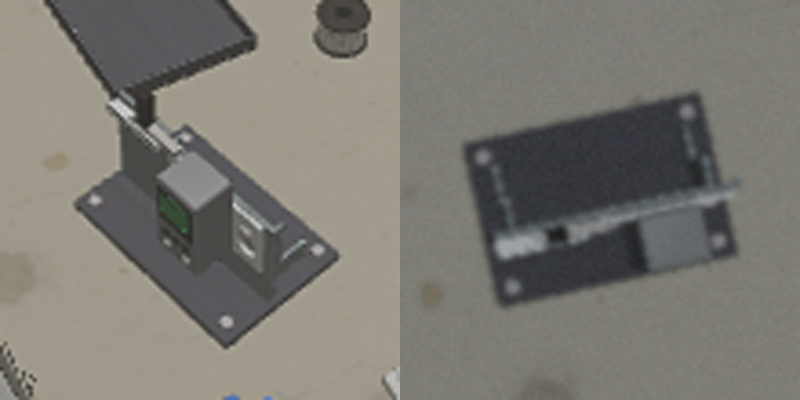

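The crop shows the grey meter with a green display hanging on the stand. The bolt and black tab are at its left (+y) end, and the blue unit is a separate item off the stand. Next I'll plan a wrist view above the stand.

```bash
cat >> h.py <<'E'
def go(pos,rpy):
    """shift (mm) and rotvec (deg) in present tool axes to reach a world pose"""
    o=telemetry.get_obs(); A=R.from_euler('xyz',o['tcp_rot'],degrees=True); B=R.from_euler('xyz',rpy,degrees=True)
    return (A.inv().apply(np.array(pos)-o['ee_pos'])*1000).round(1),(A.inv()*B).as_rotvec(degrees=True).round(2)
E
python3 - <<'E'
from h import *
c=calibration('wrist'); print(c)
for y in (12,-168): print(go([.40,-.15,.33],[180,0,y]))
E
```

```text
{'vertical_fov': 59.659377238222575, 'cx': 324.03954136804174, 'cy': 202.18750809981168, 'k1': 0.01973966910139679, 'hand_eye': array([[-1.18972585e-03, -9.46533271e-01, -3.22604015e-01,
         8.21558850e-02],
       [ 9.99999291e-01, -1.11263214e-03, -4.23372481e-04,
         1.90579690e-04],
       [ 4.17965427e-05, -3.22604290e-01,  9.46533924e-01,
        -1.51738918e-01],
       [ 0.00000000e+00,  0.00000000e+00,  0.00000000e+00,
         1.00000000e+00]])}
(array([-426.6, -528.2, -107.1]), array([-2.0000e-02,  6.0000e-02,  1.4452e+02]))
(array([-426.6, -528.2, -107.1]), array([-4.000e-02, -1.000e-02, -3.548e+01]))
```

Emit:
play_rows(
  increments=[
    [[-10,-13,-10],[0,0,-1],0],
    [[-40,-45,-25],[0,0,-3],0],
    [[-70,-85,-40],[0,0,-6],0],
    [[-100,-125,-55],[0,0,-9],0],
    [[-130,-160,-70],[0,0,-11],0],
    [[-160,-198,-80],[0,0,-14],0],
    [[-190,-235,-90],[0,0,-16],0],
    [[-220,-272,-100],[0,0,-19],0],
    [[-250,-310,-107],[0,0,-21],0],
    [[-280,-347,-107],[0,0,-24],0],
    [[-310,-384,-107],[0,0,-26],0],
    [[-340,-421,-107],[0,0,-29],0],
    [[-370,-458,-107],[0,0,-31],0],
    [[-395,-490,-107],[0,0,-33],0],
    [[-415,-514,-107],[0,0,-34.5],0],
    [[-425,-526,-107],[0,0,-35.5],0],
    [[-426.6,-528.2,-107],[0,0,-35.5],0],
    [[-426.6,-528.2,-107],[0,0,-35.5],0],
  ],
  grip_force=40,
)

```text
time: 2.0
ee_pos: [0.3998, -0.15, 0.3297]
tcp_rot: [180.0, -0.0, -168.1]
wrist_force: [0.1, 0.9, 0.8]
opening: 0.0851
grasp_force: 0.0
```

```bash
python3 - <<'E'
from h import *
o=telemetry.get_obs(); print(o['time'],o['q'],o['ee_pos'],o['tcp_rot'])
p,d,C=cam('wrist'); save('w1',p); np.savez('pics/w1.npz',p=p,d=d,**C)
X=cloud(C,d); 
for lo,hi in ((.106,.114),(.116,.122),(.122,.126),(.14,.152),(.155,.165)):
    m=(X[...,2]>lo)&(X[...,2]<hi)&(X[...,0]>.38)&(X[...,0]<.52)&(d>.2); print(lo,m.sum(),cv2.minAreaRect(X[m][:,:2].astype(np.float32)) if m.sum()>5 else '')
E
```

```text
2.0 [-2.05700624e+01 -7.70650948e+00  9.87054912e+00  1.07617325e+02
  6.34411287e-03 -3.25093007e+01] [ 0.39981894 -0.15000898  0.32969179] [ 1.79973009e+02 -3.05470731e-02 -1.68060757e+02]
0.106 765 ((0.4481472969055176, -0.16348503530025482), (0.055651742964982986, 0.1949409544467926), 11.790078163146973)
0.116 577 ((0.44716188311576843, -0.14431622624397278), (0.16209636628627777, 0.03852689266204834), 84.29073333740234)
0.122 382 ((0.44916293025016785, -0.14573156833648682), (0.15822267532348633, 0.03348585218191147), 77.23013305664062)
0.14 1988 ((0.4432116448879242, -0.16386985778808594), (0.04345427453517914, 0.11889494955539703), 9.417688369750977)
0.155 172 ((0.45208439230918884, -0.1091790497303009), (0.011919025331735611, 0.013197578489780426), 13.443743705749512)
```

View pics/w1.png

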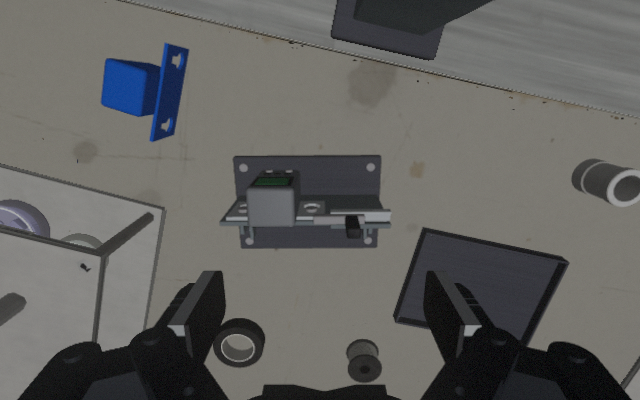

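The wrist view shows the meter housing top at (272,207), the bolt bar at (360,215), the black tab at (353,226), and the tray at lower right. Now I'll fit the yaw, tab, housing and lean.

```bash
python3 - <<'E'
from h import *
z=np.load('pics/w1.npz'); p,d=z['p'],z['d']; C={k:z[k] for k in ('T','f','cx','cy','k')}
X=cloud(C,d); box=(X[...,0]>.38)&(X[...,0]<.52)&(X[...,1]>-.28)&(X[...,1]<-.05)
# sheet top edge z~.110, -y and mid part: line fit
m=box&(abs(X[...,2]-.110)<.003); q=X[m][:,:2].astype(np.float32)
l=cv2.fitLine(q,cv2.DIST_HUBER,0,.01,.01).ravel(); print('sheet line',l, 'yaw',np.degrees(np.arctan2(-l[0],l[1]))%180)
yaw=np.degrees(np.arctan(-l[0]/l[1])); c,s=np.cos(np.radians(yaw)),np.sin(np.radians(yaw))
S=lambda P:np.c_[P[:,0]*c+P[:,1]*s,-P[:,0]*s+P[:,1]*c,P[:,2]]
print('sheet x,y extents',np.percentile(S(X[m])[:,0],[2,50,98]),np.percentile(S(X[m])[:,1],[.5,99.5]))
for nm,m in dict(tab=box&(X[...,2]>.155)&(X[...,2]<.17),top=box&(X[...,2]>.138)&(X[...,2]<.153)).items():
    Q=S(X[m]); 
    if nm=='top': Q=Q[Q[:,1]<np.percentile(Q[:,1],2)+.055]
    rect=cv2.minAreaRect(Q[:,:2].astype(np.float32)); print(nm,len(Q),rect,np.percentile(Q,[1,50,99],axis=0).round(4))
    A=np.c_[Q-Q.mean(0)]; print(' normal',np.linalg.svd(A,full_matrices=False)[2][2].round(3))
# bar top, display face (front)
m=box&(X[...,2]>.121)&(X[...,2]<.127); Q=S(X[m]); Q=Q[Q[:,1]>np.percentile(Q[:,1],50)]; print('bar',np.percentile(Q,[1,50,99],axis=0).round(4))
print('yaw',yaw)
m=(X[...,0]>.46)&(X[...,0]<.7)&(X[...,1]>-.02)&(X[...,1]<.25)&(X[...,2]>.014)&(X[...,2]<.03)&(d>.3)
print('tray',cv2.minAreaRect(X[m][:,:2].astype(np.float32)))
E
```

```text
sheet line [ 0.27945146 -0.96015984  0.47023523 -0.18110646] yaw 16.227463
sheet x,y extents [0.3542864  0.40151797 0.41301369] [-0.38078994 -0.18700232]
tab 172 ((0.4035630226135254, -0.23116494715213776), (0.013197586871683598, 0.011918994598090649), 87.21642303466797) [[ 0.3977 -0.2378  0.1554]
 [ 0.4025 -0.2311  0.1607]
 [ 0.4095 -0.2246  0.1626]]
 normal [ 0.196  0.05  -0.979]
top 1954 ((0.37605443596839905, -0.31451132893562317), (0.051061663776636124, 0.042337387800216675), 85.5310287475586) [[ 0.3547 -0.339   0.1398]
 [ 0.3746 -0.3138  0.1447]
 [ 0.3967 -0.2893  0.1467]]
 normal [-0.055  0.011  0.998]
bar [[ 0.397  -0.2495  0.121 ]
 [ 0.4046 -0.2362  0.1239]
 [ 0.4172 -0.1896  0.1267]]
yaw 16.227467
tray ((0.5677298903465271, 0.12604089081287384), (0.22155047953128815, 0.16029103100299835), 89.41644287109375)
```

```bash
python3 - <<'E'
from h import *
z=np.load('pics/w1.npz'); p,d=z['p'],z['d']; C={k:z[k] for k in ('T','f','cx','cy','k')}
X=cloud(C,d); box=(X[...,0]>.38)&(X[...,0]<.52)&(X[...,1]>-.28)&(X[...,1]<-.05)
yaw=11.8
for it in range(4):
    c,s=np.cos(np.radians(yaw)),np.sin(np.radians(yaw))
    Y=np.stack([X[...,0]*c+X[...,1]*s,-X[...,0]*s+X[...,1]*c,X[...,2]],-1)
    # foot (z~.01) and sheet: sheet top points behind the housing
    m=box&(abs(X[...,2]-.110)<.003); Q=Y[m]; x0=np.percentile(Q[:,0],90); Q=Q[abs(Q[:,0]-x0)<.006]
    l=cv2.fitLine(Q[:,:2].astype(np.float32),cv2.DIST_HUBER,0,.01,.01).ravel(); dy=np.degrees(np.arctan(-l[0]/l[1])); yaw+=dy
print('yaw',yaw,'sheet edge',np.percentile(Q[:,0],[5,50,95]),np.percentile(Q[:,1],[.5,99.5]))
m=box&(X[...,2]>.155)&(X[...,2]<.17); Q=Y[m]; print('tab',cv2.minAreaRect(Q[:,:2].astype(np.float32)),Q[:,2].max())
m=box&(X[...,2]>.138)&(X[...,2]<.151)&(Y[...,1]<-.2); Q=Y[m]; 
A=np.c_[Q[:,:2],np.ones(len(Q))]
for _ in range(5):
    w=np.linalg.lstsq(A,Q[:,2],rcond=None)[0]; r=abs(A@w-Q[:,2]); k=r<.0015; A,Q=A[k],Q[k]
print('top',w,len(Q),cv2.minAreaRect(Q[:,:2].astype(np.float32)),np.percentile(Q,[1,50,99],axis=0).round(4))
mf=(abs(X[...,2]-.01)<.0025)&(Y[...,1]>-.35)&(Y[...,1]<0)&(Y[...,0]>.3)&(Y[...,0]<.5)&(p.sum(-1)<270)
k=cv2.connectedComponentsWithStats(mf.astype(np.uint8)); print([tuple(map(int,a)) for a in k[2] if a[4]>300])
b=(abs(X[...,2])<.004); print('bench',np.median(X[...,2][b&(d>.3)]))
m=box&(X[...,2]>.1)&(X[...,2]<.135)&(Y[...,0]<w.size and True)
m=(X[...,2]>.065)&(X[...,2]<.135)&(abs(Y[...,1]-np.median(Q[:,1]))<.018)&(Y[...,0]<np.percentile(Q[:,0],1)+.012)&(Y[...,0]>.3)
F=Y[m]; print('front',len(F),np.polyfit(F[:,2],F[:,0],1))
E
```

```text
yaw 11.702575 sheet edge [0.42828179 0.43122247 0.43403965] [-0.34684157 -0.16362594]
tab ((0.42113393545150757, -0.19734890758991241), (0.011919008567929268, 0.013197568245232105), 1.9124104976654053) 0.16281559414474767
top [ 0.04101042 -0.00515313  0.12686473] 1654 ((0.4016214907169342, -0.25368401408195496), (0.10843552649021149, 0.042560648173093796), 87.69845581054688) [[ 0.3808 -0.3063  0.1428]
 [ 0.4007 -0.2825  0.1448]
 [ 0.4207 -0.2582  0.1465]]
[(0, 0, 640, 400, 250324), (235, 156, 146, 41, 4148), (253, 226, 111, 16, 1304)]
bench 0.0008252694310789122Traceback (most recent call last):
  File "<stdin>", line 21, in <module>
ValueError: The truth value of an array with more than one element is ambiguous. Use a.any() or a.all()
```

```bash
python3 - <<'E'
from h import *
z=np.load('pics/w1.npz'); p,d=z['p'],z['d']; C={k:z[k] for k in ('T','f','cx','cy','k')}
X=cloud(C,d); m=(abs(X[...,2])<.006)&(d>.3)&(X[...,0]>.3)&(X[...,0]<.65)&(X[...,1]>-.4)&(X[...,1]<.1); Q=X[m]
print('bench plane',np.linalg.lstsq(np.c_[Q[:,:2],np.ones(len(Q))],Q[:,2],rcond=None)[0])
print(go([.4523,-.1078,.150],[180,0,-168.3]))
E
```

```text
bench plane [2.55045192e-03 1.15494878e-03 5.92098407e-05]
(array([-60.1,  29.8, 179.9]), array([ 0.02, -0.01,  0.29]))
```

Emit:
play_rows(
  increments=[
    [[-15,8,15],[0,0,0.3],0.47],
    [[-40,20,45],[0,0,0.3],0.47],
    [[-58,28,75],[0,0,0.3],0.47],
    [[-60,29.8,95],[0,0,0.3],0.47],
    [[-60,29.8,100],[0,0,0.3],0.47],
    [[-60,29.8,115],[0,0,0.3],0.47],
    [[-60,29.8,130],[0,0,0.3],0.47],
    [[-60,29.8,145],[0,0,0.3],0.47],
    [[-60,29.8,160],[0,0,0.3],0.47],
    [[-60,29.8,172],[0,0,0.3],0.47],
    [[-60,29.8,179],[0,0,0.3],0.47],
    [[-60,29.8,180],[0,0,0.3],0.47],
  ],
  grip_force=20,
)

```text
time: 3.25
ee_pos: [0.4522, -0.1082, 0.1498]
tcp_rot: [180.0, -0.0, -168.3]
wrist_force: [0.3, -1.0, 0.7]
opening: 0.0452
grasp_force: 0.0
```

```bash
python3 - <<'E'
from h import *
o=telemetry.get_obs(); print(o['time'],o['ee_pos'],o['wrist_force'],o['opening'])
p,d,C=cam('wrist'); save('w2',p)
E
```

```text
3.25 [ 0.45220283 -0.10816424  0.14976931] [ 0.28086758 -1.02665989  0.66612298] 0.04520298157669496
```

View pics/w2.png

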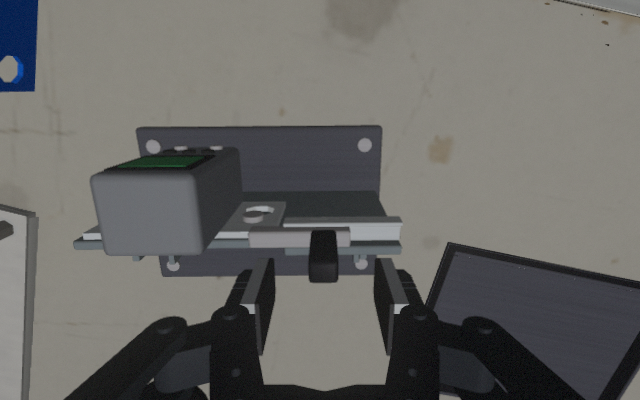

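The tab is centred between the fingers at (323,265). Next I'll close on it and draw the bolt 30 mm, then a few mm more.

Emit:
play_rows(
  increments=[
    [[0,0,0],[0,0,0],0.7],
    [[0,0,0],[0,0,0],0.9],
    [[0,0,0],[0,0,0],0.9],
    [[0,0,0],[0,0,0],0.9],
    [[0,0,0],[0,0,0],0.9],
  ],
  grip_force=20,
)

```text
time: 3.8
ee_pos: [0.4527, -0.1084, 0.1505]
tcp_rot: [-180.0, 0.1, -168.3]
wrist_force: [-0.4, -0.0, 4.6]
opening: 0.0121
grasp_force: 20.0
```

Emit:
play_rows(
  increments=[
    [[0,2,0],[0,0,0],0.9],
    [[0,6,0],[0,0,0],0.9],
    [[0,10,0],[0,0,0],0.9],
    [[0,14,0],[0,0,0],0.9],
    [[0,18,0],[0,0,0],0.9],
    [[0,22,0],[0,0,0],0.9],
    [[0,25,0],[0,0,0],0.9],
    [[0,27,0],[0,0,0],0.9],
    [[0,28,0],[0,0,0],0.9],
    [[0,28,0],[0,0,0],0.9],
  ],
)

```text
time: 4.8
ee_pos: [0.4468, -0.081, 0.1504]
tcp_rot: [-180.0, 0.0, -168.3]
wrist_force: [-1.1, -0.2, 4.8]
opening: 0.0119
grasp_force: 20.2
```

Emit:
play_rows(
  increments=[
    [[0,1,0],[0,0,0],0.9],
    [[0,2,0],[0,0,0],0.9],
    [[0,2,0],[0,0,0],0.9],
    [[0,2,0],[0,0,0],0.9],
  ],
)

```text
time: 5.2
ee_pos: [0.4464, -0.0792, 0.1504]
tcp_rot: [-180.0, 0.0, -168.3]
wrist_force: [-1.4, -1.6, 4.9]
opening: 0.0116
grasp_force: 20.2
```

Emit:
play_rows(
  increments=[
    [[0,1,0],[0,0,0],0.9],
    [[0,2,0],[0,0,0],0.9],
    [[0,2.5,0],[0,0,0],0.9],
    [[0,2.5,0],[0,0,0],0.9],
  ],
)

```text
time: 5.6
ee_pos: [0.4463, -0.0787, 0.1504]
tcp_rot: [-179.7, 0.0, -168.4]
wrist_force: [1.7, -13.1, 3.4]
opening: 0.0118
grasp_force: 19.7
```

The end stop shows as a 13 N reaction. I'll ease off, open, and rise.

Emit:
play_rows(
  increments=[
    [[0,-1.5,0],[0,0,0],0.9],
    [[0,-1.5,0],[0,0,0],0.6],
    [[0,-1.5,0],[0,0,0],0.5],
    [[0,-1.5,0],[0,0,0],0.5],
    [[0,-1.5,-5],[0,0,0],0.5],
    [[0,-1.5,-25],[0,0,0],0.5],
    [[0,-1.5,-50],[0,0,0],0.3],
    [[10,-20,-80],[0,0,0],0.1],
    [[25,-50,-105],[0,0,0],0.0],
    [[30,-80,-120],[0,0,0],0.0],
    [[30,-100,-125],[0,0,0],0.0],
    [[30,-105,-125],[0,0,0],0.0],
    [[30,-105,-125],[0,0,0],0.0],
    [[30,-105,-125],[0,0,0],0.0],
  ],
)

```text
time: 7.0
ee_pos: [0.4376, -0.1847, 0.2745]
tcp_rot: [180.0, -0.0, -168.3]
wrist_force: [-0.9, 0.5, 0.0]
opening: 0.085
grasp_force: 0.0
```

```bash
python3 - <<'E'
from h import *
p,d,C=cam('wrist'); save('w3',p); np.savez('pics/w3.npz',p=p,d=d,**C)
o=telemetry.get_obs(); print(o['time'],o['ee_pos'],o['tcp_rot'],o['wrist_force'])
X=cloud(C,d); yaw=11.7; c,s=np.cos(np.radians(yaw)),np.sin(np.radians(yaw))
Y=np.stack([X[...,0]*c+X[...,1]*s,-X[...,0]*s+X[...,1]*c,X[...,2]],-1)
box=(X[...,0]>.38)&(X[...,0]<.52)&(X[...,1]>-.28)&(X[...,1]<-.03)&(d>.15)
m=box&(X[...,2]>.155)&(X[...,2]<.17); Q=Y[m]; print('tab',len(Q),cv2.minAreaRect(Q[:,:2].astype(np.float32)))
m=box&(X[...,2]>.138)&(X[...,2]<.151)&(Y[...,1]<-.24); Q=Y[m]; A=np.c_[Q[:,:2],np.ones(len(Q))]
for _ in range(5):
    w=np.linalg.lstsq(A,Q[:,2],rcond=None)[0]; k=abs(A@w-Q[:,2])<.0015; A,Q=A[k],Q[k]
print('top',w,len(Q),cv2.minAreaRect(Q[:,:2].astype(np.float32)),np.percentile(Q,[1,50,99],axis=0).round(4))
E
```

```text
7.05 [ 0.43760399 -0.18455547  0.2745455 ] [ 1.79964749e+02 -3.26561436e-02 -1.68236092e+02] [-1.09172272 -0.37037044  0.0658112 ]
tab 262 ((0.4202456474304199, -0.16906572878360748), (0.013554374687373638, 0.01166838500648737), 89.20604705810547)
top [0.04246296 0.0002828  0.12780752] 2436 ((0.39946454763412476, -0.28380003571510315), (0.041541848331689835, 0.04817422479391098), 0.07623960822820663) [[ 0.3797 -0.3069  0.1427]
 [ 0.3993 -0.2836  0.1447]
 [ 0.4198 -0.26    0.1464]]
```

View pics/w3.png

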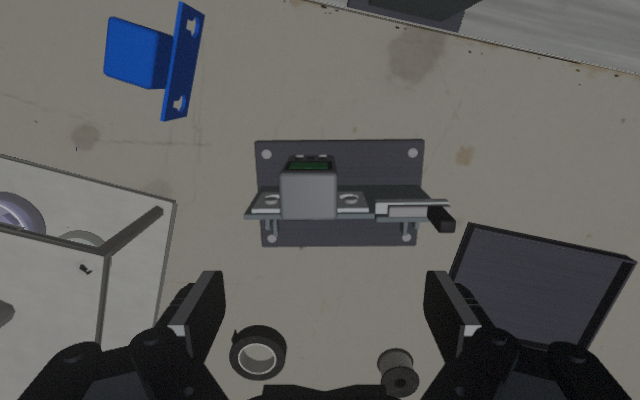

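The bolt is fully back: the tab is 114.5 mm from the meter's middle, so the joint is at about 0.035. The housing top is at (308,193), and the meter leans about 2.3° forward. Now the descent onto the meter.

```bash
python3 - <<'E'
from h import *
print(go([.4492,-.1964,.122],[180,0,-168.3]))
E
```

```text
(array([ -9. , -14.1, 152.5]), array([ 0.04, -0.03,  0.06]))
```

Emit:
play_rows(
  increments=[
    [[-4,-6,10],[0,0,0],0.18],
    [[-9,-14,35],[0,0,0],0.18],
    [[-9,-14,65],[0,0,0],0.18],
    [[-9,-14,90],[0,0,0],0.18],
    [[-9,-14,105],[0,0,0],0.18],
    [[-9,-14,120],[0,0,0],0.18],
    [[-9,-14,135],[0,0,0],0.18],
    [[-9,-14,145],[0,0,0],0.18],
    [[-9,-14,151],[0,0,0],0.18],
    [[-9,-14,152.5],[0,0,0],0.18],
    [[-9,-14,152.5],[0,0,0],0.18],
  ],
  grip_force=40,
)

```text
time: 8.15
ee_pos: [0.4496, -0.1973, 0.1226]
tcp_rot: [-180.0, 0.0, -168.3]
wrist_force: [0.1, -0.7, -0.3]
opening: 0.0696
grasp_force: 0.0
```

Emit:
play_rows(
  increments=[
    [[0,0,0],[0,0,0],0.28],
    [[0,0,0],[0,0,0],0.33],
    [[0,0,0],[0,0,0],0.38],
    [[0,0,0],[0,0,0],0.42],
    [[0,0,0],[0,0,0],0.5],
    [[0,0,0],[0,0,0],0.5],
    [[0,0,0],[0,0,0],0.5],
    [[0,0,0],[0,0,0],0.5],
  ],
)

```text
time: 8.95
ee_pos: [0.4495, -0.1975, 0.1229]
tcp_rot: [-180.0, 0.0, -168.3]
wrist_force: [-1.9, -0.9, 6.6]
opening: 0.0489
grasp_force: 40.9
```

Emit:
play_rows(
  increments=[
    [[0,0,-1],[0,0,0],0.5],
    [[0.1,0,-3],[0,0,0],0.5],
    [[0.2,0,-5],[0,0,0],0.5],
    [[0.2,0,-5],[0,0,0],0.5],
  ],
)

```text
time: 9.35
ee_pos: [0.4492, -0.1973, 0.1273]
tcp_rot: [180.0, -0.0, -168.3]
wrist_force: [-0.1, 0.3, -3.5]
opening: 0.0488
grasp_force: 41.9
```

Emit:
play_rows(
  increments=[
    [[0.1,0,-2],[0,0,0],0.5],
    [[0.2,0,-5],[0,0,0],0.5],
    [[0.3,0,-8],[0,0,0],0.5],
    [[0.4,0,-11],[0,0,0],0.5],
    [[0.5,0,-13],[0,0,0],0.5],
    [[0.6,0,-15],[0,0,0],0.5],
    [[0.6,0,-15],[0,0,0],0.5],
    [[0.6,0,-15],[0,0,0],0.5],
  ],
)

```text
time: 10.15
ee_pos: [0.4487, -0.1975, 0.1424]
tcp_rot: [180.0, -0.0, -168.3]
wrist_force: [-0.1, 0.6, -3.8]
opening: 0.0483
grasp_force: 41.9
```

```bash
python3 - <<'E'
from h import *
p,d,C=cam('wrist'); save('w4',p)
o=telemetry.get_obs(); print(o['time'],o['ee_pos'],o['tcp_rot'],o['wrist_force'])
E
```

```text
10.2 [ 0.44862289 -0.19744663  0.14228531] [ 1.79995794e+02 -6.75904111e-03 -1.68280410e+02] [ 2.39318810e-01 -1.54846382e-05 -3.51769857e+00]
```

View pics/w4.png

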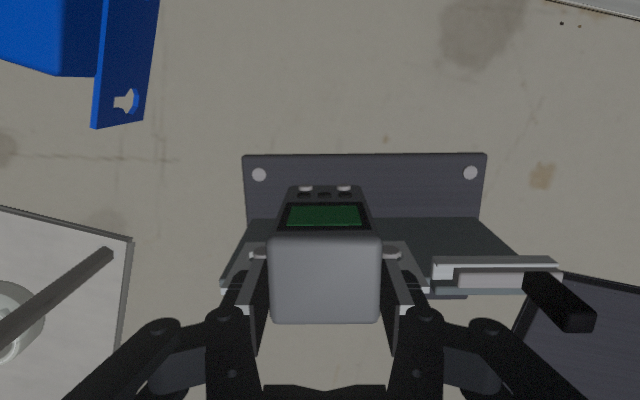

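Raised about 19.5–20 mm with free weight readings. The studs are visible near (258,250) and (385,250), in the keyholes. Next I'll draw the meter forward slowly.

Emit:
play_rows(
  increments=[
    [[1,0,0],[0,0,0],0.5],
    [[3,0,0],[0,0,0],0.5],
    [[5,0,0],[0,0,0],0.5],
    [[5,0,0],[0,0,0],0.5],
  ],
)

```text
time: 10.6
ee_pos: [0.4435, -0.1985, 0.1424]
tcp_rot: [180.0, -0.0, -168.3]
wrist_force: [1.2, 0.6, -3.3]
opening: 0.0488
grasp_force: 41.9
```

Emit:
play_rows(
  increments=[
    [[2,0,0],[0,0,0],0.5],
    [[4,0,0],[0,0,0],0.5],
    [[6,0,0],[0,0,0],0.5],
    [[8,0,0],[0,0,0],0.5],
    [[10,0,0],[0,0,0],0.5],
    [[12,0,0],[0,0,0],0.5],
    [[13,0,0],[0,0,0],0.5],
    [[13,0,0],[0,0,0],0.5],
  ],
)

```text
time: 11.4
ee_pos: [0.4309, -0.2012, 0.1424]
tcp_rot: [-180.0, 0.0, -168.3]
wrist_force: [-0.1, -0.2, -3.8]
opening: 0.0491
grasp_force: 41.9
```

Emit:
play_rows(
  increments=[
    [[6,0,-1],[0,0.3,0],0.5],
    [[16,0,-6],[0,0.8,0],0.5],
    [[28,0,-18],[0,1.4,0],0.5],
    [[38,0,-38],[0,1.9,0],0.5],
    [[43,0,-60],[0,2.3,0],0.5],
    [[45,0,-85],[0,2.3,0],0.5],
    [[45,0,-110],[0,2.3,0],0.5],
    [[45,0,-130],[0,2.3,0],0.5],
    [[45,0,-144],[0,2.3,0],0.5],
    [[45,0,-150],[0,2.3,0],0.5],
    [[45,0,-150],[0,2.3,0],0.5],
    [[45,0,-150],[0,2.3,0],0.5],
  ],
)

```text
time: 12.6
ee_pos: [0.3867, -0.2102, 0.2918]
tcp_rot: [180.0, -2.3, -168.3]
wrist_force: [-0.3, -0.0, -4.2]
opening: 0.0485
grasp_force: 42.2
```

```bash
cat > lean.py <<'E'
from h import *
p,d,C=cam('wrist'); o=telemetry.get_obs(); print(o['time'],o['ee_pos'],o['tcp_rot'],o['wrist_force'],o['opening'])
X=cloud(C,d); T=np.array(o['ee_pos']); r=R.from_euler('xyz',[0,0,o['tcp_rot'][2]-180],degrees=True)
Y=r.inv().apply((X-T).reshape(-1,3)).reshape(X.shape)   # meter-like axes about the TCP
m=(abs(Y[...,1])<.022)&(abs(Y[...,0])<.035)&(Y[...,2]>.012)&(Y[...,2]<.035); Q=Y[m]; A=np.c_[Q[:,:2],np.ones(len(Q))]
for _ in range(5):
    w=np.linalg.lstsq(A,Q[:,2],rcond=None)[0]; k=abs(A@w-Q[:,2])<.001; A,Q=A[k],Q[k]
print('top slope x,y deg',np.degrees(w[:2]),'height over TCP',w[2],len(Q),np.percentile(Q,[1,50,99],axis=0).round(4))
print('to tray',go([.566,.126,.29],[180,2.3,-180]),go([.566,.126,.29],[180,-2.3,-180]))
E
python3 lean.py
```

```text
12.65 [ 0.38667692 -0.21019366  0.29160817] [ 179.95995653   -2.35424684 -168.27985072] [-0.62315717 -0.42701616 -3.70819695] 0.048569780707743225
top slope x,y deg [1.99180109 0.14618798] height over TCP 0.021538022414389964 5142 [[-0.0203 -0.0215  0.0201]
 [ 0.0029 -0.0001  0.0216]
 [ 0.0179  0.0216  0.0227]]
to tray (array([-243.7,  292.8,   -8.2]), array([ 0.03, -4.64, 11.72])) (array([-243.7,  292.8,   -8.2]), array([-0.44, -0.06, 11.71]))
```

```bash
cat > lean2.py <<'E'
from h import *
o=telemetry.get_obs(); T=np.array(o['ee_pos']); r=R.from_euler('xyz',[0,0,o['tcp_rot'][2]-180],degrees=True)
for n in ('wrist','scene'):
    p,d,C=cam(n); X=cloud(C,d); Y=r.inv().apply((X-T).reshape(-1,3)).reshape(X.shape)
    g=lambda a,b:(a[0]<b)&(b<a[1])
    if n=='wrist': save('lean%d'%(o['time']*100),p); np.savez('pics/lean.npz',p=p,d=d,**C)
    # top
    for nm,m,ax,th in (('top',g((-.017,.014),Y[...,0])&g((-.02,.02),Y[...,1])&g((.015,.03),Y[...,2]),2,.001),
                 ('front',g((-.035,-.015),Y[...,0])&g((-.02,.02),Y[...,1])&g((-.068,.014),Y[...,2]),0,.002)):
        if m.sum()<30: print(n,nm,m.sum()); continue
        Q=Y[m]; oth=[i for i in range(3) if i!=ax]; A=np.c_[Q[:,oth],np.ones(len(Q))]
        for _ in range(6):
            w=np.linalg.lstsq(A,Q[:,ax],rcond=None)[0]; k=abs(A@w-Q[:,ax])<th; A,Q=A[k],Q[k]
        print(n,nm,len(Q),'slopes deg over axes',oth,np.degrees(w[:2]).round(2),'off',w[2].round(4),'rms',(A@w-Q[:,ax]).std().round(5),np.ptp(Q,axis=0).round(3))
E
python3 lean2.py
```

```text
wrist top 5601 slopes deg over axes [0, 1] [-0.41  0.19] off 0.0216 rms 0.00046 [0.031 0.04  0.002]
wrist front 3530 slopes deg over axes [1, 2] [-0.44 -0.26] off -0.0222 rms 0.00059 [0.004 0.04  0.082]
scene top 60 slopes deg over axes [0, 1] [ 0.14 -0.83] off 0.0189 rms 0.00052 [0.03  0.039 0.002]
scene front 175 slopes deg over axes [1, 2] [-0.84 -0.68] off -0.0244 rms 0.00081 [0.004 0.039 0.081]
```

The meter is upright within about half a degree. Now carry it over the tray.

Emit:
play_rows(
  increments=[
    [[-6,7,-0.2],[0,0,0.3],0.5],
    [[-18,22,-0.6],[0,0,0.9],0.5],
    [[-36,43,-1.2],[0,0,1.7],0.5],
    [[-56,67,-1.9],[-0.1,0,2.7],0.5],
    [[-76,91,-2.6],[-0.1,0,3.7],0.5],
    [[-96,115,-3.2],[-0.2,0,4.6],0.5],
    [[-116,139,-3.9],[-0.2,0,5.6],0.5],
    [[-136,163,-4.6],[-0.2,0,6.5],0.5],
    [[-156,187,-5.2],[-0.3,0,7.5],0.5],
    [[-176,211,-5.9],[-0.3,0,8.5],0.5],
    [[-196,235,-6.6],[-0.3,0,9.4],0.5],
    [[-214,257,-7.2],[-0.4,0,10.3],0.5],
    [[-228,274,-7.7],[-0.4,0,11],0.5],
    [[-238,286,-8],[-0.4,0,11.4],0.5],
    [[-243,292,-8.2],[-0.4,0,11.7],0.5],
    [[-243.7,292.8,-8.2],[-0.4,0,11.7],0.5],
    [[-243.7,292.8,-8.2],[-0.4,0,11.7],0.5],
    [[-243.7,292.8,-8.2],[-0.4,0,11.7],0.5],
  ],
)

```text
time: 14.55
ee_pos: [0.5659, 0.1254, 0.2911]
tcp_rot: [-179.9, -2.3, 180.0]
wrist_force: [0.8, -0.4, -4.1]
opening: 0.0488
grasp_force: 42.3
```

```bash
python3 lean2.py; python3 - <<'E'
from h import *
o=telemetry.get_obs(); print(o['time'],o['ee_pos'],o['tcp_rot'],o['wrist_force'],o['opening'])
print(go([.566,.126,.085],[180,-2.3,180]))
z=np.load('pics/lean.npz'); d=z['d']; C={k:z[k] for k in ('T','f','cx','cy','k')}; X=cloud(C,d)
g=lambda a,lo,hi:(a>lo)&(a<hi)
m=g(X[...,0],.52,.62)&g(X[...,1],.04,.21)&(X[...,2]<.03)&(d>.2); print('tray floor',m.sum(),np.median(X[m][:,2]))
m=g(X[...,0],.44,.70)&g(X[...,1],-.03,.27)&g(X[...,2],.012,.03)&(d>.2); print('rim',cv2.minAreaRect(X[m][:,:2].astype(np.float32)),np.percentile(X[m],[1,99],axis=0))
E
```

```text
wrist top 5634 slopes deg over axes [0, 1] [-0.3   0.09] off 0.0216 rms 0.00046 [0.031 0.04  0.002]
wrist front 3529 slopes deg over axes [1, 2] [-0.49 -0.29] off -0.0222 rms 0.0006 [0.003 0.04  0.082]
scene top 26 slopes deg over axes [0, 1] [3.42 0.12] off 0.0197 rms 0.00052 [0.026 0.037 0.003]
scene front 109 slopes deg over axes [1, 2] [-0.67  0.34] off -0.0239 rms 0.00096 [0.004 0.039 0.081]
14.65 [0.5660256  0.12534746 0.29115371] [-179.93169893   -2.27035631  179.96777736] [-0.49442036  0.13856746 -3.83839025] 0.04851038515806188
(array([ -8.1,   0.9, 206. ]), array([-0.07,  0.03, -0.03]))
tray floor 9054 0.004921680280427443
rim ((0.5676252245903015, 0.1262277364730835), (0.22145064175128937, 0.16070708632469177), 89.1602783203125) [[0.48709315 0.015847   0.01226138]
 [0.6483162  0.23654361 0.02246362]]
```

Emit:
play_rows(
  increments=[
    [[-0.4,0,8],[0,0,0],0.5],
    [[-1.1,0,28],[0,0,0],0.5],
    [[-2.1,0,54],[0,0,0],0.5],
    [[-3.2,0.5,82],[0,0,0],0.5],
    [[-4.3,0.5,110],[0,0,0],0.5],
    [[-5.3,0.5,136],[0,0,0],0.5],
    [[-6.2,0.5,158],[0,0,0],0.5],
    [[-6.9,0.5,176],[0,0,0],0.5],
    [[-7.5,0.5,190],[0,0,0],0.5],
    [[-7.8,0.5,199],[0,0,0],0.5],
    [[-8.1,0.5,205],[0,0,0],0.5],
    [[-8.2,0.5,208],[0,0,0],0.5],
    [[-8.2,0.5,208],[0,0,0],0.5],
    [[-8.2,0.5,208],[0,0,0],0.5],
  ],
)

```text
time: 16.05
ee_pos: [0.5665, 0.1263, 0.0833]
tcp_rot: [-179.9, -2.2, -180.0]
wrist_force: [0.2, -0.5, -2.7]
opening: 0.049
grasp_force: 42.2
```

Emit:
play_rows(
  increments=[
    [[0,0,1],[0,0,0],0.5],
    [[0,0,2],[0,0,0],0.5],
    [[0,0,3],[0,0,0],0.5],
    [[0,0,3],[0,0,0],0.5],
    [[0,0,3],[0,0,0],0.5],
  ],
)

```text
time: 16.55
ee_pos: [0.566, 0.1262, 0.0796]
tcp_rot: [-179.9, -2.3, -180.0]
wrist_force: [0.4, 0.6, -3.1]
opening: 0.0492
grasp_force: 42.2
```

Emit:
play_rows(
  increments=[
    [[0,0,0.5],[0,0,0],0.5],
    [[0,0,1],[0,0,0],0.5],
    [[0,0,1.5],[0,0,0],0.5],
    [[0,0,1.5],[0,0,0],0.5],
    [[0,0,1.5],[0,0,0],0.5],
  ],
)

```text
time: 17.05
ee_pos: [0.566, 0.1263, 0.0784]
tcp_rot: [-179.9, -2.3, -180.0]
wrist_force: [-0.5, 0.2, -0.9]
opening: 0.0487
grasp_force: 42.6
```

Emit:
play_rows(
  increments=[
    [[0,0,0.3],[0,0,0],0.5],
    [[0,0,0.7],[0,0,0],0.5],
    [[0,0,0.7],[0,0,0],0.5],
    [[0,0,0.7],[0,0,0],0.5],
  ],
)

```text
time: 17.45
ee_pos: [0.5661, 0.1263, 0.0783]
tcp_rot: [-179.9, -2.2, -180.0]
wrist_force: [-2.6, 1.6, 5.8]
opening: 0.049
grasp_force: 43.1
```

Emit:
play_rows(
  increments=[
    [[0,0,-0.4],[0,0,0],0.45],
    [[0,0,-0.4],[0,0,0],0.4],
    [[0,0,-0.4],[0,0,0],0.35],
    [[0,0,-0.4],[0,0,0],0.25],
    [[0,0,-0.4],[0,0,0],0.2],
    [[0,0,-0.4],[0,0,0],0.15],
    [[0,0,-0.4],[0,0,0],0.15],
    [[0,0,-5],[0,0,0],0.15],
    [[0,0,-15],[0,0,0],0.15],
    [[0,0,-30],[0,0,0],0.15],
    [[0,0,-50],[0,0,0],0.15],
    [[0,0,-80],[0,0,0],0.15],
    [[0,0,-110],[0,0,0],0.15],
    [[0,0,-140],[0,0,0],0.15],
    [[0,0,-165],[0,0,0],0.15],
    [[0,0,-180],[0,0,0],0.15],
    [[0,0,-180],[0,0,0],0.15],
    [[0,0,-180],[0,0,0],0.15],
  ],
)

```text
time: 19.25
ee_pos: [0.5733, 0.1264, 0.2576]
tcp_rot: [-179.9, -2.2, -180.0]
wrist_force: [-0.0, -0.6, -0.2]
opening: 0.0726
grasp_force: 0.0
```

```bash
python3 - <<'E'
from h import *
o=telemetry.get_obs(); print(o['time'],o['ee_pos'],o['wrist_force'],o['opening'])
p,d,C=cam('wrist'); q,e,D=cam('scene'); t,_,_=cam('top')
a=np.vstack([cv2.resize(p,(480,300)),cv2.resize(t,(480,300))]); b=cv2.resize(q[130:330,220:420],(320,320)); b=np.vstack([b,np.zeros((280,320,3),np.uint8)])
save('final',np.hstack([a,b]))
X=cloud(C,d); m=(X[...,2]>.09)&(X[...,2]<.11)&(abs(X[...,0]-.566)<.05)&(abs(X[...,1]-.126)<.06)&(d>.15)
Q=X[m]; print('top',len(Q),cv2.minAreaRect(Q[:,:2].astype(np.float32)),np.linalg.lstsq(np.c_[Q[:,:2]-Q[:,:2].mean(0),np.ones(len(Q))],Q[:,2],rcond=None)[0])
E
```

```text
19.25 [0.57327594 0.1264402  0.25762803] [-0.01214666 -0.56836456 -0.22456675] 0.07264932380043407
top 2492 ((0.5651907920837402, 0.12640804052352905), (0.04299542307853699, 0.04974427819252014), 0.03259911388158798) [0.0430683  0.00233622 0.09928769]
```

View pics/final.png

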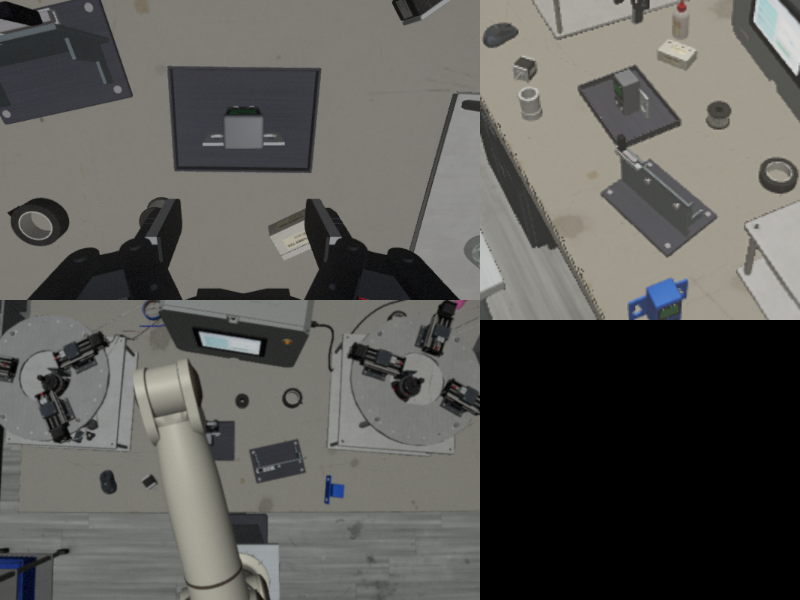

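The final views show the meter standing upright, centred in the tray, with its top at z = 0.099. The bolt is back, the studs are empty, and the spool, cup, motor and blue unit are in place. Handing in.

```bash
python3 -c "
from workcell import workorder; print(workorder.job_done())"
```

```text
the job is handed in; nothing more can be done
None
```

The job is handed in at about 19 s: the bolt is drawn fully back, the meter is off its studs and standing upright and released in the middle of the tray, and the motor, spool, cup and blue look-alike show no sign of having moved in the final pictures.

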